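# Show the full tin of paper clips to the desk camera

### The job

First switch the desk camera on by flipping the red toggle on its foot right over, away from the lens side. Then find by feel which of the three identical blue tins is the heaviest, and finish holding that one up in the gripper, upright and still, centred straight in front of the camera's lens at lens height, with about 15 cm from lens to tin. The other two tins must be standing on the desk where you found them, and the rest of the desk is left undisturbed.

Things in the scene. Friction and masses are not known exactly. Their poses are not given: they have to be found in the camera images.
- webcam: desk camera on a fixed grey foot, 100 (x) x 270 (y) x 18 mm; origin: centre of its underside, z up; the lens looks along -x. At y = -90 mm, on a post 18 mm thick, a black head 40 x 100 x 44 mm, its centre at x = 22 mm, 200 mm above the desk. At y = +90 mm a switch block 70 x 50 mm, top 30 mm above the desk (steel pivot 42 mm), with the toggle
- lens (a point): centre of the lens glass on the camera head, 200 mm above the desk; axes as the camera foot's: it looks along its own -x, y to the side, z up
- toggle (a joint): the toggle's angle: 0 = off (leaning 0.5 rad from upright towards -x of the camera foot, the lens side), 1.0 = on (leaning 0.5 rad towards +x). It weighs little on the finger (about 1 N) and drops by itself to the nearer end from either side of upright
- toggle_tip (a point): centre of the red ball, 24 mm diameter, at the toggle's free end, 60 mm from the pivot; the stem is 10 mm thick
- toggle_pivot (a point): the toggle's pivot, 32 mm above the desk; the axis is y of the camera foot, the toggle swings towards the point's +x
- tin_1: closed round tin, blue body, bright band round the blue-topped lid, 58 mm diameter, 85 mm tall; identical in looks to the other two. Origin: centre of its underside, z up. One tin weighs clearly more than the others (by 150 g or more); all weigh between 150 and 750 g and the load can shift 3 mm sideways inside. Which tin is heaviest differs each time
- tin_2: closed round tin, blue body, bright band round the blue-topped lid, 58 mm diameter, 85 mm tall; identical in looks to the other two. Origin: centre of its underside, z up. One tin weighs clearly more than the others (by 150 g or more); all weigh between 150 and 750 g and the load can shift 3 mm sideways inside. Which tin is heaviest differs each time
- tin_3: closed round tin, blue body, bright band round the blue-topped lid, 58 mm diameter, 85 mm tall; identical in looks to the other two. Origin: centre of its underside, z up. One tin weighs clearly more than the others (by 150 g or more); all weigh between 150 and 750 g and the load can shift 3 mm sideways inside. Which tin is heaviest differs each time
- mug: bystander: blue mug, 80 mm across, 95 mm tall, loose. Origin: centre of its underside
- bottle: bystander: amber bottle, 54 mm across, 150 mm tall, loose. Origin: centre of its underside
- glass: bystander: clear tumbler, 76 mm across, 100 mm tall, loose. Origin: centre of its underside
- tape_dispenser: bystander: black tape dispenser, 75 x 150 x 76 mm tall, loose, long axis y. Origin: centre of its underside
- phone: bystander: black phone lying flat, 150 x 72 x 9 mm, loose, long axis x. Origin: centre of its underside
- eraser: bystander: white and blue eraser lying flat, 55 x 22 x 14 mm, loose, long axis x. Origin: centre of its underside
- stapler: bystander: red and black stapler, 36 x 135 x 41 mm tall, loose, long axis y. Origin: centre of its underside
Not all that is in view belongs to the job. What is shaped like the tin_2 but brown or purple is not meant.

How it is judged (in metres and radians):
On the way, in this order (a step that is already met when the one before it is completed fails the run):
1. the camera's toggle has been flipped on (value of joint toggle above 0.85 rad), for 0.2 s.
2. after that, the heaviest tin is lifted off the desk in the gripper (((distance between full_load and tin_1 below 0.05 m and height (world z) of tin_1 above 0.015 m and contact force between tin_1 and the fingers above 1 N) or (distance between full_load and tin_2 below 0.05 m and height (world z) of tin_2 above 0.015 m and contact force between tin_2 and the fingers above 1 N) or (distance between full_load and tin_3 below 0.05 m and height (world z) of tin_3 above 0.015 m and contact force between tin_3 and the fingers above 1 N))), for 0.2 s.
At the end, for the whole second after the job is handed in: Toggle on (over 0.85). Heaviest tin carried by the fingers alone, still, tilted under 0.3 rad: axis 70 to 250 mm before the lens, within 60 mm sideways, middle within 50 mm of lens height. Others let go, upright on the desk, within 60 mm of start. (full_load: the heaviest tin's hidden contents) (value of joint toggle above 0.85 rad and height (world z) of full_load above 0.08 m and ((distance between full_load and tin_1 below 0.05 m and contact force between tin_1 and the fingers above 1 N and x of tin_1 in the frame of lens between -0.25 and -0.07 m and y of tin_1 in the frame of lens between -0.06 and 0.06 m and z of tin_1 in the frame of lens between -0.0925 and 0.0075 m and angle between tin_1's own z axis and vertical below 0.3 rad and linear speed of tin_1 below 0.05 m/s and contact force between tin_1 and webcam below 0.2 N) or (contact force between tin_1 and the fingers below 0.2 N and angle between tin_1's own z axis and vertical below 0.1 rad and height (world z) of tin_1 below 0.006 m and distance of tin_1 from where it was at the start of the episode below 0.06 m and linear speed of tin_1 below 0.03 m/s)) and ((distance between full_load and tin_2 below 0.05 m and contact force between tin_2 and the fingers above 1 N and x of tin_2 in the frame of lens between -0.25 and -0.07 m and y of tin_2 in the frame of lens between -0.06 and 0.06 m and z of tin_2 in the frame of lens between -0.0925 and 0.0075 m and angle between tin_2's own z axis and vertical below 0.3 rad and linear speed of tin_2 below 0.05 m/s and contact force between tin_2 and webcam below 0.2 N) or (contact force between tin_2 and the fingers below 0.2 N and angle between tin_2's own z axis and vertical below 0.1 rad and height (world z) of tin_2 below 0.006 m and distance of tin_2 from where it was at the start of the episode below 0.06 m and linear speed of tin_2 below 0.03 m/s)) and ((distance between full_load and tin_3 below 0.05 m and contact force between tin_3 and the fingers above 1 N and x of tin_3 in the frame of lens between -0.25 and -0.07 m and y of tin_3 in the frame of lens between -0.06 and 0.06 m and z of tin_3 in the frame of lens between -0.0925 and 0.0075 m and angle between tin_3's own z axis and vertical below 0.3 rad and linear speed of tin_3 below 0.05 m/s and contact force between tin_3 and webcam below 0.2 N) or (contact force between tin_3 and the fingers below 0.2 N and angle between tin_3's own z axis and vertical below 0.1 rad and height (world z) of tin_3 below 0.006 m and distance of tin_3 from where it was at the start of the episode below 0.06 m and linear speed of tin_3 below 0.03 m/s))); the arm keeps its last pose, push and grip.
It fails at once if a loose bystander on the desk is pushed more than 40 mm from its place (distance of any of mug, bottle, glass, tape_dispenser, phone, eraser, stapler from where it was at the start of the episode above 0.04 m).
It fails at once if a loose bystander on the desk is tipped over (angle between any of mug, bottle, glass, tape_dispenser, phone, eraser, stapler's own z axis and vertical above 0.5 rad).
It fails at once if a tin is knocked over (angle between any of tin_1, tin_2, tin_3's own z axis and vertical above 0.9 rad).
It also fails if it takes over 72 s, if anything falls off the work surface, if the arm or the gripper's body presses on something with over 40 N, if the wrist force passes 120 N, or if a joint passes its speed limit or range.

### The arm

A 6-joint arm with a two-finger parallel gripper is mounted at the origin on the work surface. World frame = base frame: x ahead of the robot, y to its left, z up, the work surface at z = 0. Lengths are in mm, angles in degrees, forces in N, time in s.
With the tool pointing down it reaches from about 300 to 875 mm from the base axis. Payload 6.4 kg.
Tool frame: the origin (TCP) lies midway between the tips of the shut fingers; the grasp point (between the pads) lies 19 mm behind it (robot.hold_point_z is the distance from the TCP to the grasp point, in mm); z points along the fingers, y is the line along which they close (so a half turn about z gives the same grasp; the last joint's range is limited). The gripper opens to 85 mm and grips with 20 to 120 N. Pads are 22 mm wide; open, the fingers measure 114 mm over their backs; the gripper's body (76 mm by 85 mm) begins 54 mm behind the grasp point. The pads swing forward as they close: fully open they stand 13 mm farther back than shut.
Start: joints at [-86.362, 10.359, 92.074, -0, 77.567, -11.82], TCP at [153.275, -554.209, 231.288] pointing down, gripper open.
Joint ranges: [-171.53, 171.53], [-51.25, 118.39], [17.06, 147.69], [-65.23, 245.23], [0, 150.52], [-178.68, 178.68]. Speed limits (degrees/s): [147.25, 147.25, 172.46, 180, 180, 180].

### API

Orientations are given as a 3x3 rotation matrix whose columns are the frame's x, y, z axes.
In Python, from workcell import robot, optics gives the robot as it stands.
- The arm moves only by the shell command python3 -m crank 'ROWS' [FORCE]. ROWS is JSON, a list of rows, each an object with "slide": the shift along the world's x, y, z in m, a list of three; "turn": the turn, a rotation vector about the world's x, y, z in degrees, a list of three; "fingers": the opening, from 0 (shut) to 1 (fully open). A call has 1 to 8 rows; each row is the pose to reach, as a shift and turn from the pose commanded when the call began; what a row does not reach only later rows make up. A row lasts 1/12 s, in which the tool goes at most 41.7 mm and 7.16 degrees, less where a joint would pass 70% of its speed; a pose out of reach is approached as far as the arm can. A call with a gripper value outside its range is refused whole. The fingers move at their own pace and stop on an object; FORCE is the grip in N (left out, the last holds). Time passes only in rows, so rows that repeat a pose let the fingers close. It gives the time, the measured TCP pose, the force, the opening and the grip force at its end, in the units of the state.
- robot.state(): the state, without advancing time (a new reading comes with each control period).
- optics.read_camera(name): name is "side" or "top"; returns the picture (384x512x3 uint8, red, green, blue); there is no depth.
- optics.camera_model(name): a dict with "fx", "fy", "cx", "cy" (pixels), "k1" (the pictures are not rectified: a ray, as slopes to the right and down, at radius r is drawn at 1 + k1 r^2 times it, then the intrinsics apply), "extrinsics" (4x4, takes a point from world to camera coordinates). Camera axes: x right, y down, z forward; pixel columns grow to the right and rows downward; lengths in mm; the calibration is good to about 2 mm. A picture is of the moment at which its call begins. camera_model takes no time and is no camera call.
- robot.job_done(): hands the job in; it is judged then, once.
The state is a dict: "time_s": time; "joint_positions": joint angles; "qd": joint speeds; "effort": joint torques, N m; "tcp_pos": TCP position; "ee_rot": TCP orientation; "ft_force": force on the tool from outside, world axes, zero at the start; "torque": the same for the moment, N m; "opening": opening from 0.0 (shut) to 1.0 (fully open); "gripper_force": force on a finger pad.
Only numpy, scipy, OpenCV 4.12 (cv2) and the standard library are available. Lean on these libraries where they do the work, as an engineer would, in place of code of your own. Each camera call takes 0.05 s, during which the arm holds its last target. There are 200 camera calls.

## Working session

There is one attempt and no reset: what is moved stays moved. The work goes in short steps, Python scripts to look and compute and a shell command to move; the robot and the scene stay as the last step left them, time stands still between calls to the robot, and variables do not carry over. Pictures are saved under pics/ and viewed, at most 10 in all, crops included, and the job is handed in when it is done.

```bash
ls; mkdir -p pics
cat > h.py <<'E'
import numpy as np, cv2
from workcell import robot, optics
def snap(n,f):
    im=optics.read_camera(n); cv2.imwrite('pics/'+f,im[:,:,::-1]); return im
def proj(n,P):
    m=optics.camera_model(n);E=np.array(m['extrinsics']);p=E[:3,:3]@np.array(P,float)+E[:3,3]
    x,y=p[:2]/p[2];s=1+m['k1']*(x*x+y*y);return np.array([m['fx']*x*s+m['cx'],m['fy']*y*s+m['cy']])
def ray(n,uv):
    m=optics.camera_model(n);E=np.array(m['extrinsics'])
    K=np.array([[m['fx'],0,m['cx']],[0,m['fy'],m['cy']],[0,0,1.]])
    d=cv2.undistortPoints(np.array([[uv]],float),K,np.array([m['k1'],0,0,0.])).ravel()
    R=E[:3,:3];return -R.T@E[:3,3],R.T@np.array([d[0],d[1],1])
def atz(n,uv,z):
    c,d=ray(n,uv);return c+d*(z-c[2])/d[2]
E
python3 - <<'E'
from h import *
for n in('top','side'):
    im=snap(n,n+'0.png');m=optics.camera_model(n);print(n,m['fx'],m['k1'],ray(n,(256,192)))
    cv2.imwrite('pics/%s0x.png'%n,cv2.resize(im[:,:,::-1],(800,600),interpolation=cv2.INTER_CUBIC))
s=robot.state();print(s['tcp_pos'],s['ee_rot'],s['ft_force'],s['opening'])
E
```

```text
pics
top 491.73597876300454 -0.06634361436765218 (array([ 463.35298126,    2.44441596, 1445.09931085]), array([ 0.08034066,  0.01892077, -0.99663408]))
side 446.17815393172344 -0.12415785154512393 (array([  67.42035861, -886.22672242, 1284.52243436]), array([ 0.30678359,  0.58388552, -0.7516738 ]))
[ 153.25293766 -553.67106486  230.47060733] [[ 9.63839581e-01  2.66483125e-01 -7.87739838e-05]
 [ 2.66482902e-01 -9.63838297e-01  1.61245772e-03]
 [ 3.53767390e-04 -1.57514249e-03 -9.99998697e-01]] [ 1.16219739 -0.67926819  0.45844735] 0.9987266471417529
```

View pics/top0x.png

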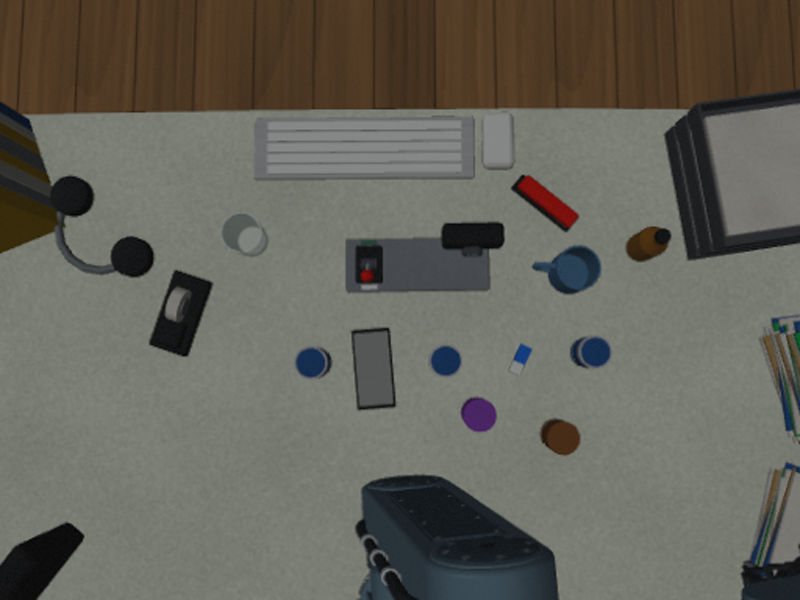

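View pics/side0x.png

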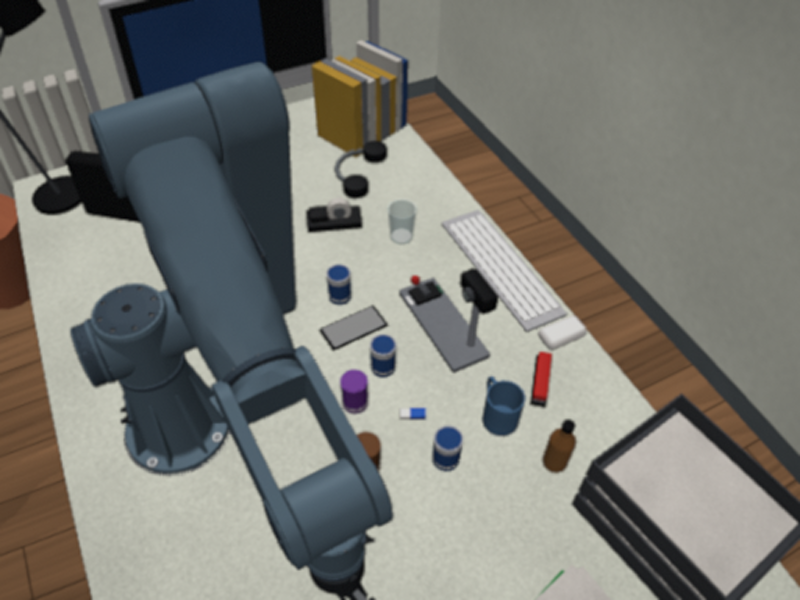

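Top view (800×600 zoom): blue tin lids at about (313,362), (446,361) and (595,352), camera foot with corners (347,240)–(489,291), red ball at (367,275) and head at (472,236). The side view agrees. The purple and brown tins are decoys.

Run:
```python
from h import *
im=cv2.imread('pics/top0.png');S=512/800
hsv=cv2.cvtColor(im,cv2.COLOR_BGR2HSV)
blue=cv2.inRange(hsv,(100,120,40),(125,255,255))
for c in cv2.findContours(blue,cv2.RETR_EXTERNAL,cv2.CHAIN_APPROX_NONE)[0]:
    if cv2.contourArea(c)>100:
        (u,v),r=cv2.minEnclosingCircle(c);print('blue',u/S,v/S,r,atz('top',(u,v),85)[:2].round())
for n,uv,z in [('ball',(367,275),85)]+[('foot',p,18) for p in((346.5,240),(489,238),(489.5,291),(347,292))]+[('head',(472,236),200)]+[('headc',p,222) for p in ((443,224),(503,223),(502,248),(442,247))]+[('phone',p,9) for p in((352,331),(388,329),(394,406),(358,408))]+[('eraser',(521,359),14),('mug',(575,270),95),('handle',(536,266),60),('purple',(479,414),85),('brown',(563,437),85),('glass',(240,232),100),('bottle',(662,236),150),('staplerN',(515,182),41)]:
    print(n,uv,z,atz('top',np.array(uv)*S,z).round()[:2])
red=cv2.inRange(hsv,(0,150,80),(8,255,255))|cv2.inRange(hsv,(172,150,80),(180,255,255))
c=red.copy();c[:,280:]=0;print('red top',np.argwhere(c).mean(0)[::-1],)
uvt=np.argwhere(c).mean(0)[::-1]
ims=cv2.cvtColor(cv2.imread('pics/side0.png'),cv2.COLOR_BGR2HSV)
c=cv2.inRange(ims,(0,120,60),(8,255,255))|cv2.inRange(ims,(172,120,60),(180,255,255));c[:,:250]=0;c[:,300:]=0;c[:165]=0;c[195:]=0
uvs=np.argwhere(c>0).mean(0)[::-1];print('red side',uvs,c.sum()/255)
A=[];b=[]
for n,uv in(('top',uvt),('side',uvs)):
    o,d=ray(n,uv);d/=np.linalg.norm(d);M=np.eye(3)-np.outer(d,d);A.append(M);b.append(M@o)
print('ball tri',np.linalg.lstsq(np.vstack(A),np.hstack(b),rcond=None)[0])
# side tins
sb=cv2.inRange(ims,(100,120,40),(125,255,255))
for c in cv2.findContours(sb,cv2.RETR_EXTERNAL,cv2.CHAIN_APPROX_NONE)[0]:
    if cv2.contourArea(c)>60:
        m=cv2.moments(c);print('sideblue',m['m10']/m['m00'],m['m01']/m['m00'],cv2.contourArea(c))
for p in((480,-100),):pass
o=cv2.imread('pics/top0.png')[130:300,190:420];cv2.imwrite('pics/crop0.png',cv2.resize(o,(800,591),interpolation=cv2.INTER_CUBIC))
```

```text
blue 309.8437547683716 362.0312452316284 9.0211820602417 [463. 188.]
blue 445.3125 360.15625 9.178879737854004 [466. -52.]
blue 594.8870658874512 351.30724906921387 8.918973922729492 [ 481. -317.]
blue 565.6993865966797 267.96875 21.101112365722656 [ 629. -267.]
ball (367, 275) 85 [618.  87.]
foot (346.5, 240) 18 [692. 130.]
foot (489, 238) 18 [ 695. -138.]
foot (489.5, 291) 18 [ 595. -137.]
foot (347, 292) 18 [594. 128.]
head (472, 236) 200 [668. -92.]
headc (443, 224) 222 [685. -44.]
headc (503, 223) 222 [ 686. -140.]
headc (502, 248) 222 [ 645. -138.]
headc (442, 247) 222 [647. -42.]
phone (352, 331) 9 [521. 120.]
phone (388, 329) 9 [525.  52.]
phone (394, 406) 9 [382.  41.]
phone (358, 408) 9 [378. 108.]
eraser (521, 359) 14 [ 468. -195.]
mug (575, 270) 95 [ 625. -282.]
handle (536, 266) 60 [ 636. -218.]
purple (479, 414) 85 [ 372. -110.]
brown (563, 437) 85 [ 331. -258.]
glass (240, 232) 100 [694. 313.]
bottle (662, 236) 150 [ 676. -421.]
staplerN (515, 182) 41 [ 796. -185.]
red top [233.87804878 175.97560976]
red side [265.57894737 178.89473684] 19.0
ball tri [618.47760304  89.89195136  82.14520985]
sideblue 284.8986666666666 293.80266666666665 62.5
sideblue 286.8333333333333 279.93703703703704 135.0
sideblue 321.61040532365394 260.66696914700543 551.0
sideblue 245.0 233.35294117647058 68.0
sideblue 244.88297872340425 220.09574468085106 94.0
sideblue 217.04615384615386 186.71282051282049 65.0
sideblue 216.21963824289404 174.39018087855297 64.5
sideblue 123.58984610093715 25.798254664259307 3877.0
```

View pics/crop0.png

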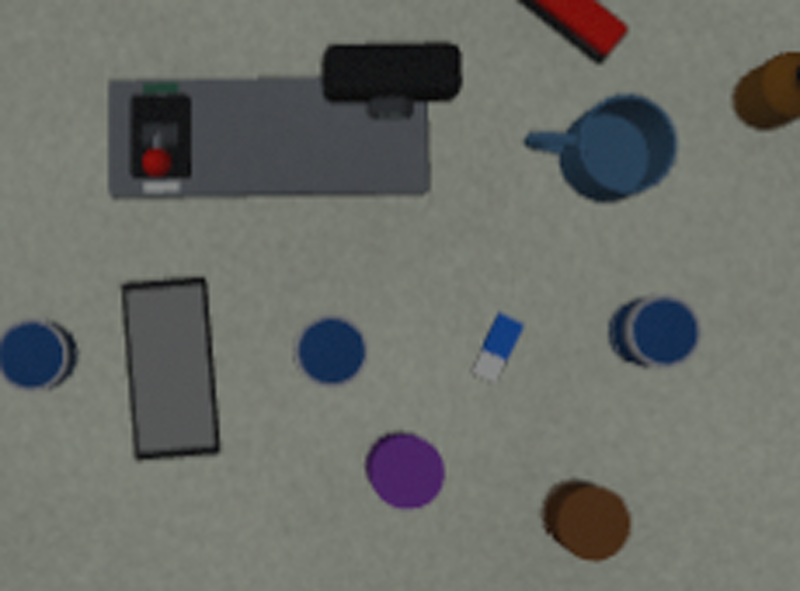

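Foot centre is about (644,-4) with yaw near 0, so the lens is about (640,-94,200). The ball triangulates to (618,90,82), against an expected z of 85. The tins are at (463,188), (466,-52) and (481,-317). The plan is to close the fingers along x, flip the toggle first, then weigh the tins.

```bash
R='{"slide":[0.18,0.27,0],"turn":[0,0,56],"fingers":0}'; python3 -m crank '[{"slide":[0.18,0.27,0],"turn":[0,0,56],"fingers":0},{"slide":[0.18,0.27,0],"turn":[0,0,56],"fingers":0},{"slide":[0.18,0.27,0],"turn":[0,0,56],"fingers":0},{"slide":[0.18,0.27,0],"turn":[0,0,56],"fingers":0},{"slide":[0.18,0.27,0],"turn":[0,0,56],"fingers":0},{"slide":[0.18,0.27,0],"turn":[0,0,56],"fingers":0},{"slide":[0.18,0.27,0],"turn":[0,0,56],"fingers":0},{"slide":[0.18,0.27,0],"turn":[0,0,56],"fingers":0}]'
```

```text
time_s: 0.77
tcp_pos: [334.1, -281.4, 231.0]
ee_rot: [[0.312, 0.95, 0.0], [0.95, -0.312, 0.001], [0.001, -0.0, -1.0]]
ft_force: [1.0, 0.3, -0.6]
opening: 0.0
gripper_force: 0.0
```

```bash
python3 -m crank '[{"slide":[0.17,0.27,0],"turn":[0,0,18.5],"fingers":0},{"slide":[0.17,0.27,0],"turn":[0,0,18.5],"fingers":0},{"slide":[0.17,0.27,0],"turn":[0,0,18.5],"fingers":0},{"slide":[0.17,0.27,0],"turn":[0,0,18.5],"fingers":0},{"slide":[0.17,0.27,0],"turn":[0,0,18.5],"fingers":0},{"slide":[0.17,0.27,0],"turn":[0,0,18.5],"fingers":0},{"slide":[0.17,0.27,0],"turn":[0,0,18.5],"fingers":0},{"slide":[0.17,0.27,0],"turn":[0,0,18.5],"fingers":0}]'
python3 -m crank '[{"slide":[0.034,0.052,0],"turn":[0,0,0],"fingers":0},{"slide":[0.067,0.103,0],"turn":[0,0,0],"fingers":0},{"slide":[0.067,0.103,-0.04],"turn":[0,0,0],"fingers":0},{"slide":[0.067,0.103,-0.08],"turn":[0,0,0],"fingers":0},{"slide":[0.067,0.103,-0.12],"turn":[0,0,0],"fingers":0},{"slide":[0.067,0.103,-0.155],"turn":[0,0,0],"fingers":0},{"slide":[0.067,0.103,-0.155],"turn":[0,0,0],"fingers":0},{"slide":[0.067,0.103,-0.155],"turn":[0,0,0],"fingers":0}]'
```

```text
time_s: 1.43
tcp_pos: [504.2, -10.8, 231.0]
ee_rot: [[-0.001, 1.0, 0.0], [1.0, 0.001, 0.001], [0.001, 0.0, -1.0]]
ft_force: [0.3, -0.4, 0.4]
opening: 0.0
gripper_force: 0.0
time_s: 2.1
tcp_pos: [567.6, 89.0, 73.7]
ee_rot: [[0.001, 1.0, -0.007], [1.0, -0.001, 0.0], [0.0, -0.007, -1.0]]
ft_force: [-0.1, 0.0, 0.2]
opening: 0.003
gripper_force: 0.0
```

```bash
python3 -m crank '[{"slide":[0.01,0,0],"turn":[0,0,0],"fingers":0},{"slide":[0.02,0,0],"turn":[0,0,0],"fingers":0},{"slide":[0.03,0,0],"turn":[0,0,0],"fingers":0},{"slide":[0.04,0,0],"turn":[0,0,0],"fingers":0},{"slide":[0.05,0,0],"turn":[0,0,0],"fingers":0},{"slide":[0.06,0,0],"turn":[0,0,0],"fingers":0},{"slide":[0.068,0,0],"turn":[0,0,0],"fingers":0},{"slide":[0.072,0,0],"turn":[0,0,0],"fingers":0}]'
python3 -m crank '[{"slide":[0,0,0],"turn":[0,0,0],"fingers":0},{"slide":[-0.03,0,0],"turn":[0,0,0],"fingers":0},{"slide":[-0.06,0,0],"turn":[0,0,0],"fingers":0},{"slide":[-0.08,0,0.03],"turn":[0,0,0],"fingers":0},{"slide":[-0.11,0.03,0.06],"turn":[0,0,0],"fingers":0},{"slide":[-0.14,0.06,0.08],"turn":[0,0,0],"fingers":1},{"slide":[-0.16,0.09,0.08],"turn":[0,0,0],"fingers":1},{"slide":[-0.18,0.10,0.08],"turn":[0,0,0],"fingers":1}]'
python3 - <<'E'
from h import *
im=snap('top','t1.png');o=im[130:300,150:380,::-1];a=cv2.resize(o,(400,296));
s=snap('side','s1.png')[150:300,180:380,::-1];b=cv2.resize(s,(395,296));cv2.imwrite('pics/c1.png',np.hstack([a,b]))
hsv=cv2.cvtColor(im,cv2.COLOR_RGB2HSV);red=cv2.inRange(hsv,(0,150,60),(8,255,255))|cv2.inRange(hsv,(172,150,60),(180,255,255));red[:,280:]=0
uv=np.argwhere(red).mean(0)[::-1];print(uv,atz('top',uv,85));print(robot.state()['tcp_pos'])
E
```

```text
time_s: 2.77
tcp_pos: [645.3, 88.3, 80.1]
ee_rot: [[0.001, 1.0, 0.006], [1.0, -0.001, -0.0], [-0.0, 0.006, -1.0]]
ft_force: [-0.5, 0.5, -0.1]
opening: 0.003
gripper_force: 0.0
time_s: 3.43
tcp_pos: [462.1, 191.0, 159.3]
ee_rot: [[0.001, 1.0, 0.005], [1.0, -0.001, 0.002], [0.002, 0.005, -1.0]]
ft_force: [0.6, 0.1, 0.4]
opening: 0.424
gripper_force: 0.0
[234.25 156.  ] [674.09931447  88.88883607  85.        ]
[458.74271637 191.19477558 157.1710676 ]
```

View pics/c1.png

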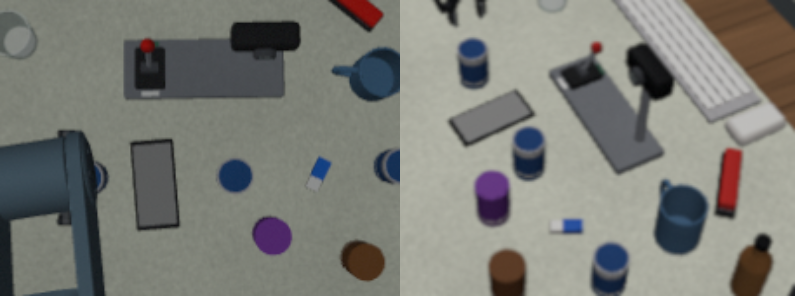

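Toggle is on: the ball is now at x=674 in the top view, leaning over in both views. Next I'll descend on the left tin.

```bash
cat > w.py <<'E'
from h import *
F=[];T=[]
for i in range(8):
    optics.read_camera('top');s=robot.state();F.append(s['ft_force']);T.append(s['effort'])
print(s['time_s'],'F',np.mean(F,0).round(2),np.std(F,0).round(2),'eff',np.mean(T,0).round(2),'tcp',np.round(s['tcp_pos'],1),'open',round(s['opening'],3),s['gripper_force'])
E
python3 -m crank '[{"slide":[0,0,0],"turn":[0,0,0],"fingers":1},{"slide":[0,0,0],"turn":[0,0,0],"fingers":1},{"slide":[0,0,0],"turn":[0,0,0],"fingers":1},{"slide":[0,0,0],"turn":[0,0,0],"fingers":1},{"slide":[0,0,0],"turn":[0,0,0],"fingers":1},{"slide":[0,0,0],"turn":[0,0,0],"fingers":1}]'; python3 w.py
python3 -m crank '[{"slide":[0,0,-0.02],"turn":[0,0,0],"fingers":1},{"slide":[0,0,-0.04],"turn":[0,0,0],"fingers":1},{"slide":[0,0,-0.06],"turn":[0,0,0],"fingers":1},{"slide":[0,0,-0.08],"turn":[0,0,0],"fingers":1},{"slide":[0,0,-0.1],"turn":[0,0,0],"fingers":1},{"slide":[0,0,-0.112],"turn":[0,0,0],"fingers":1},{"slide":[0,0,-0.121],"turn":[0,0,0],"fingers":1},{"slide":[0,0,-0.121],"turn":[0,0,0],"fingers":1}]'
python3 -m crank '[{"slide":[0,0,0],"turn":[0,0,0],"fingers":0},{"slide":[0,0,0],"turn":[0,0,0],"fingers":0},{"slide":[0,0,0],"turn":[0,0,0],"fingers":0},{"slide":[0,0,0],"turn":[0,0,0],"fingers":0},{"slide":[0,0,0],"turn":[0,0,0],"fingers":0},{"slide":[0,0,0],"turn":[0,0,0],"fingers":0},{"slide":[0,0,0],"turn":[0,0,0],"fingers":0},{"slide":[0,0,0],"turn":[0,0,0],"fingers":0}]' 50
```

```text
time_s: 4.03
tcp_pos: [462.6, 188.2, 156.0]
ee_rot: [[0.002, 1.0, -0.001], [1.0, -0.002, -0.0], [-0.0, -0.001, -1.0]]
ft_force: [-0.5, 0.5, -0.0]
opening: 1.005
gripper_force: 0.0
4.4333 F [-0.03 -0.    0.  ] [0.47 0.34 0.62] eff [ -0.06 -37.14 -32.24  -0.     0.    -0.  ] tcp [462.3 188.8 156.3] open 1.001 0.0
time_s: 5.1
tcp_pos: [460.9, 188.6, 33.5]
ee_rot: [[0.001, 1.0, -0.003], [1.0, -0.001, -0.001], [-0.001, -0.003, -1.0]]
ft_force: [-0.3, 1.0, 0.2]
opening: 0.996
gripper_force: 0.0
time_s: 5.77
tcp_pos: [463.4, 189.0, 36.7]
ee_rot: [[0.001, 1.0, 0.002], [1.0, -0.001, 0.0], [0.0, 0.002, -1.0]]
ft_force: [-1.3, 0.0, 7.3]
opening: 0.68
gripper_force: 54.2
```

```bash
python3 -m crank '[{"slide":[0,0,0.005],"turn":[0,0,0],"fingers":0},{"slide":[0,0,0.015],"turn":[0,0,0],"fingers":0},{"slide":[0,0,0.025],"turn":[0,0,0],"fingers":0},{"slide":[0,0,0.035],"turn":[0,0,0],"fingers":0},{"slide":[0,0,0.04],"turn":[0,0,0],"fingers":0},{"slide":[0,0,0.04],"turn":[0,0,0],"fingers":0},{"slide":[0,0,0.04],"turn":[0,0,0],"fingers":0},{"slide":[0,0,0.04],"turn":[0,0,0],"fingers":0}]'; python3 w.py
```

```text
time_s: 6.43
tcp_pos: [462.0, 188.7, 75.1]
ee_rot: [[0.001, 1.0, -0.0], [1.0, -0.001, -0.0], [-0.0, -0.0, -1.0]]
ft_force: [-0.5, 0.6, -2.2]
opening: 0.67
gripper_force: 54.0
6.8333 F [ 0.13  0.22 -2.22] [0.43 0.84 0.49] eff [ 1.000e-02 -4.082e+01 -2.920e+01  0.000e+00  0.000e+00 -0.000e+00] tcp [462.1 188.7  75.1] open 0.681 54.04105067253113
```

About 2.2 N (226 g), which is below the possible minimum for the heaviest tin (300 g). I'll put it back and try the middle tin.

```bash
python3 -m crank '[{"slide":[0,0,-0.012],"turn":[0,0,0],"fingers":0},{"slide":[0,0,-0.024],"turn":[0,0,0],"fingers":0},{"slide":[0,0,-0.034],"turn":[0,0,0],"fingers":0},{"slide":[0,0,-0.04],"turn":[0,0,0],"fingers":0},{"slide":[0,0,-0.04],"turn":[0,0,0],"fingers":0},{"slide":[0,0,-0.04],"turn":[0,0,0],"fingers":0},{"slide":[0,0,-0.04],"turn":[0,0,0],"fingers":1},{"slide":[0,0,-0.04],"turn":[0,0,0],"fingers":1}]'
python3 -m crank '[{"slide":[0,0,0],"turn":[0,0,0],"fingers":1},{"slide":[0,0,0],"turn":[0,0,0],"fingers":1},{"slide":[0,0,0],"turn":[0,0,0],"fingers":1},{"slide":[0,0,0],"turn":[0,0,0],"fingers":1},{"slide":[0,0,0.03],"turn":[0,0,0],"fingers":1},{"slide":[0,0,0.06],"turn":[0,0,0],"fingers":1},{"slide":[0,0,0.1],"turn":[0,0,0],"fingers":1},{"slide":[0,0,0.121],"turn":[0,0,0],"fingers":1}]'
python3 -m crank '[{"slide":[0.004,-0.03,0],"turn":[0,0,0],"fingers":1},{"slide":[0.004,-0.07,0],"turn":[0,0,0],"fingers":1},{"slide":[0.004,-0.11,0],"turn":[0,0,0],"fingers":1},{"slide":[0.004,-0.15,0],"turn":[0,0,0],"fingers":1},{"slide":[0.004,-0.19,0],"turn":[0,0,0],"fingers":1},{"slide":[0.004,-0.22,0],"turn":[0,0,0],"fingers":1},{"slide":[0.004,-0.241,0],"turn":[0,0,0],"fingers":1},{"slide":[0.004,-0.241,0],"turn":[0,0,0],"fingers":1}]'
python3 - <<'E'
from h import *
s=snap('side','s2.png');b=s[150:300,170:370,::-1];cv2.imwrite('pics/c2.png',cv2.resize(b,(640,480)))
print(robot.state()['tcp_pos'],robot.state()['opening'])
E
```

```text
time_s: 7.5
tcp_pos: [462.7, 188.9, 35.5]
ee_rot: [[0.001, 1.0, 0.001], [1.0, -0.001, 0.0], [0.0, 0.001, -1.0]]
ft_force: [0.5, -0.7, 0.0]
opening: 0.926
gripper_force: 0.0
time_s: 8.17
tcp_pos: [463.8, 189.1, 160.2]
ee_rot: [[0.001, 1.0, 0.004], [1.0, -0.001, 0.001], [0.001, 0.004, -1.0]]
ft_force: [1.2, 0.5, 0.9]
opening: 0.997
gripper_force: 0.0
time_s: 8.83
tcp_pos: [466.5, -55.9, 156.6]
ee_rot: [[0.005, 1.0, 0.001], [1.0, -0.005, -0.002], [-0.002, 0.001, -1.0]]
ft_force: [-0.1, -0.4, 0.4]
opening: 1.004
gripper_force: 0.0
[466.29468451 -54.04274147 156.3590729 ] 1.000786376331719
```

View pics/c2.png

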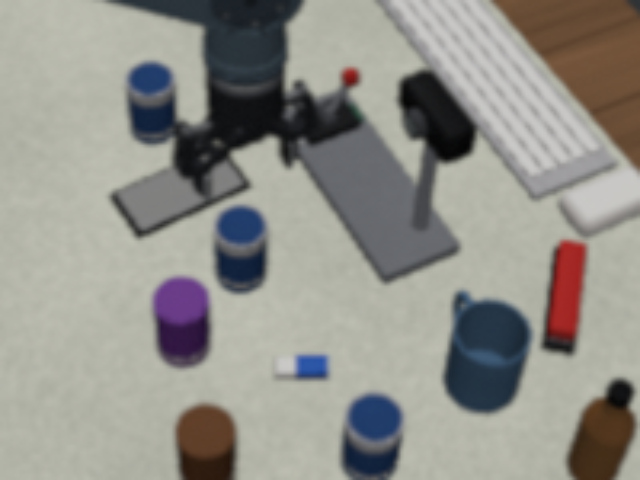

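The left tin stands upright at (152,103) in this crop, the toggle is still on, and the gripper is above the middle tin. Now weighing that one.

```bash
python3 -m crank '[{"slide":[0,0,0],"turn":[0,0,0],"fingers":1},{"slide":[0,0,-0.02],"turn":[0,0,0],"fingers":1},{"slide":[0,0,-0.05],"turn":[0,0,0],"fingers":1},{"slide":[0,0,-0.075],"turn":[0,0,0],"fingers":1},{"slide":[0,0,-0.1],"turn":[0,0,0],"fingers":1},{"slide":[0,0,-0.112],"turn":[0,0,0],"fingers":1},{"slide":[0,0,-0.121],"turn":[0,0,0],"fingers":1},{"slide":[0,0,-0.121],"turn":[0,0,0],"fingers":1}]'
python3 -m crank '[{"slide":[0,0,0],"turn":[0,0,0],"fingers":0},{"slide":[0,0,0],"turn":[0,0,0],"fingers":0},{"slide":[0,0,0],"turn":[0,0,0],"fingers":0},{"slide":[0,0,0],"turn":[0,0,0],"fingers":0},{"slide":[0,0,0],"turn":[0,0,0],"fingers":0},{"slide":[0,0,0],"turn":[0,0,0],"fingers":0},{"slide":[0,0,0],"turn":[0,0,0],"fingers":0},{"slide":[0,0,0],"turn":[0,0,0],"fingers":0}]'
python3 -m crank '[{"slide":[0,0,0.005],"turn":[0,0,0],"fingers":0},{"slide":[0,0,0.015],"turn":[0,0,0],"fingers":0},{"slide":[0,0,0.025],"turn":[0,0,0],"fingers":0},{"slide":[0,0,0.035],"turn":[0,0,0],"fingers":0},{"slide":[0,0,0.04],"turn":[0,0,0],"fingers":0},{"slide":[0,0,0.04],"turn":[0,0,0],"fingers":0},{"slide":[0,0,0.04],"turn":[0,0,0],"fingers":0},{"slide":[0,0,0.04],"turn":[0,0,0],"fingers":0}]'; python3 w.py
```

```text
time_s: 9.55
tcp_pos: [464.8, -50.5, 33.5]
ee_rot: [[-0.001, 1.0, -0.003], [1.0, 0.001, 0.001], [0.001, -0.003, -1.0]]
ft_force: [0.0, 0.2, 0.1]
opening: 0.999
gripper_force: 0.0
time_s: 10.22
tcp_pos: [467.4, -52.5, 36.6]
ee_rot: [[0.001, 1.0, 0.002], [1.0, -0.001, -0.001], [-0.001, 0.002, -1.0]]
ft_force: [-0.5, 1.1, 7.6]
opening: 0.653
gripper_force: 54.0
time_s: 10.88
tcp_pos: [466.0, -52.1, 75.1]
ee_rot: [[0.001, 1.0, -0.0], [1.0, -0.001, 0.0], [0.0, -0.0, -1.0]]
ft_force: [0.5, 1.2, -0.8]
opening: 0.658
gripper_force: 53.5
11.2833 F [-0.01  0.15 -2.08] [0.32 0.38 0.58] eff [  0.   -37.14 -28.73   0.     0.     0.  ] tcp [466.1 -52.2  75.1] open 0.656 53.45352480188012
```

About 2.1 N, also light, so the right-hand tin should be the heaviest. I'll put this one back and weigh that one to confirm.

```bash
python3 -m crank '[{"slide":[0,0,-0.012],"turn":[0,0,0],"fingers":0},{"slide":[0,0,-0.024],"turn":[0,0,0],"fingers":0},{"slide":[0,0,-0.034],"turn":[0,0,0],"fingers":0},{"slide":[0,0,-0.04],"turn":[0,0,0],"fingers":0},{"slide":[0,0,-0.04],"turn":[0,0,0],"fingers":0},{"slide":[0,0,-0.04],"turn":[0,0,0],"fingers":0},{"slide":[0,0,-0.04],"turn":[0,0,0],"fingers":1},{"slide":[0,0,-0.04],"turn":[0,0,0],"fingers":1}]'
python3 -m crank '[{"slide":[0,0,0],"turn":[0,0,0],"fingers":1},{"slide":[0,0,0],"turn":[0,0,0],"fingers":1},{"slide":[0,0,0],"turn":[0,0,0],"fingers":1},{"slide":[0,0,0],"turn":[0,0,0],"fingers":1},{"slide":[0,0,0.03],"turn":[0,0,0],"fingers":1},{"slide":[0,0,0.06],"turn":[0,0,0],"fingers":1},{"slide":[0,0,0.1],"turn":[0,0,0],"fingers":1},{"slide":[0,0,0.121],"turn":[0,0,0],"fingers":1}]'
python3 -m crank '[{"slide":[0.002,-0.035,0],"turn":[0,0,0],"fingers":1},{"slide":[0.004,-0.075,0],"turn":[0,0,0],"fingers":1},{"slide":[0.006,-0.115,0],"turn":[0,0,0],"fingers":1},{"slide":[0.008,-0.155,0],"turn":[0,0,0],"fingers":1},{"slide":[0.01,-0.195,0],"turn":[0,0,0],"fingers":1},{"slide":[0.013,-0.235,0],"turn":[0,0,0],"fingers":1},{"slide":[0.015,-0.265,0],"turn":[0,0,0],"fingers":1},{"slide":[0.015,-0.265,0],"turn":[0,0,0],"fingers":1}]'
python3 -m crank '[{"slide":[0,0,0],"turn":[0,0,0],"fingers":1},{"slide":[0,0,-0.02],"turn":[0,0,0],"fingers":1},{"slide":[0,0,-0.05],"turn":[0,0,0],"fingers":1},{"slide":[0,0,-0.075],"turn":[0,0,0],"fingers":1},{"slide":[0,0,-0.1],"turn":[0,0,0],"fingers":1},{"slide":[0,0,-0.112],"turn":[0,0,0],"fingers":1},{"slide":[0,0,-0.121],"turn":[0,0,0],"fingers":1},{"slide":[0,0,-0.121],"turn":[0,0,0],"fingers":1}]'
python3 -m crank '[{"slide":[0,0,0],"turn":[0,0,0],"fingers":0},{"slide":[0,0,0],"turn":[0,0,0],"fingers":0},{"slide":[0,0,0],"turn":[0,0,0],"fingers":0},{"slide":[0,0,0],"turn":[0,0,0],"fingers":0},{"slide":[0,0,0],"turn":[0,0,0],"fingers":0},{"slide":[0,0,0],"turn":[0,0,0],"fingers":0},{"slide":[0,0,0],"turn":[0,0,0],"fingers":0},{"slide":[0,0,0],"turn":[0,0,0],"fingers":0}]' 60
python3 -m crank '[{"slide":[0,0,0.005],"turn":[0,0,0],"fingers":0},{"slide":[0,0,0.015],"turn":[0,0,0],"fingers":0},{"slide":[0,0,0.025],"turn":[0,0,0],"fingers":0},{"slide":[0,0,0.035],"turn":[0,0,0],"fingers":0},{"slide":[0,0,0.04],"turn":[0,0,0],"fingers":0},{"slide":[0,0,0.04],"turn":[0,0,0],"fingers":0},{"slide":[0,0,0.04],"turn":[0,0,0],"fingers":0},{"slide":[0,0,0.04],"turn":[0,0,0],"fingers":0}]'; python3 w.py
```

```text
time_s: 11.95
tcp_pos: [466.6, -52.3, 35.4]
ee_rot: [[0.001, 1.0, 0.001], [1.0, -0.001, -0.0], [-0.0, 0.001, -1.0]]
ft_force: [0.1, -0.0, 0.2]
opening: 0.912
gripper_force: 0.0
time_s: 12.62
tcp_pos: [467.7, -52.7, 160.1]
ee_rot: [[0.001, 1.0, 0.004], [1.0, -0.001, -0.001], [-0.001, 0.004, -1.0]]
ft_force: [0.8, 0.4, 0.5]
opening: 0.997
gripper_force: 0.0
time_s: 13.28
tcp_pos: [481.1, -323.2, 156.6]
ee_rot: [[0.005, 1.0, 0.001], [1.0, -0.005, -0.003], [-0.003, 0.001, -1.0]]
ft_force: [-0.8, 0.7, -0.2]
opening: 1.003
gripper_force: 0.0
time_s: 13.95
tcp_pos: [480.6, -315.5, 33.8]
ee_rot: [[-0.0, 1.0, -0.002], [1.0, 0.0, 0.002], [0.002, -0.002, -1.0]]
ft_force: [-0.0, -0.4, 0.9]
opening: 1.001
gripper_force: 0.0
time_s: 14.62
tcp_pos: [481.9, -318.1, 37.4]
ee_rot: [[0.001, 1.0, 0.001], [1.0, -0.001, -0.002], [-0.002, 0.001, -1.0]]
ft_force: [-2.7, 1.8, 5.3]
opening: 0.677
gripper_force: 64.4
time_s: 15.28
tcp_pos: [481.0, -316.9, 74.9]
ee_rot: [[0.001, 1.0, -0.001], [1.0, -0.001, 0.001], [0.001, -0.001, -1.0]]
ft_force: [-0.3, 0.8, -5.5]
opening: 0.681
gripper_force: 65.5
15.6833 F [-0.25 -0.19 -6.  ] [0.42 0.65 0.82] eff [ 1.000e-02 -5.155e+01 -3.181e+01  1.000e-02  1.000e-02  0.000e+00] tcp [ 481.2 -317.1   75.1] open 0.675 65.50664864480495
```

About 6.0 N (610 g), so this is the heaviest. I'll raise it and carry it to the lens, with the tin axis at (488,-94) and TCP z at 193.

```bash
python3 -m crank '[{"slide":[0,0,0.015],"turn":[0,0,0],"fingers":0},{"slide":[0,0,0.035],"turn":[0,0,0],"fingers":0},{"slide":[0,0,0.06],"turn":[0,0,0],"fingers":0},{"slide":[0,0,0.085],"turn":[0,0,0],"fingers":0},{"slide":[0,0,0.105],"turn":[0,0,0],"fingers":0},{"slide":[0,0,0.118],"turn":[0,0,0],"fingers":0},{"slide":[0,0,0.118],"turn":[0,0,0],"fingers":0}]'
python3 -m crank '[{"slide":[0.001,0.01,0],"turn":[0,0,0],"fingers":0},{"slide":[0.001,0.03,0],"turn":[0,0,0],"fingers":0},{"slide":[0.002,0.05,0],"turn":[0,0,0],"fingers":0},{"slide":[0.003,0.07,0],"turn":[0,0,0],"fingers":0},{"slide":[0.004,0.09,0],"turn":[0,0,0],"fingers":0},{"slide":[0.005,0.11,0],"turn":[0,0,0],"fingers":0},{"slide":[0.006,0.13,0],"turn":[0,0,0],"fingers":0},{"slide":[0.007,0.15,0],"turn":[0,0,0],"fingers":0}]'
python3 -m crank '[{"slide":[0,0.02,0],"turn":[0,0,0],"fingers":0},{"slide":[0,0.04,0],"turn":[0,0,0],"fingers":0},{"slide":[0,0.055,0],"turn":[0,0,0],"fingers":0},{"slide":[0,0.068,0],"turn":[0,0,0],"fingers":0},{"slide":[0,0.073,0],"turn":[0,0,0],"fingers":0},{"slide":[0,0.073,0],"turn":[0,0,0],"fingers":0},{"slide":[0,0.073,0],"turn":[0,0,0],"fingers":0},{"slide":[0,0.073,0],"turn":[0,0,0],"fingers":0}]'
python3 w.py
python3 - <<'E'
from h import *
s=snap('side','s3.png');t=snap('top','t3.png');b=np.hstack([cv2.resize(s[130:330,170:400],(400,348)),cv2.resize(t[110:310,180:410],(400,348))])
cv2.imwrite('pics/c3.png',b[:,:,::-1])
for z in(157.5,242.5):print(proj('side',(488,-94,z)))
st=robot.state();print(st['qd'],st['opening'],st['gripper_force'])
E
```

```text
time_s: 16.27
tcp_pos: [482.9, -318.7, 197.1]
ee_rot: [[0.001, 1.0, 0.005], [1.0, -0.001, -0.005], [-0.005, 0.005, -1.0]]
ft_force: [0.0, -0.3, -5.4]
opening: 0.674
gripper_force: 66.6
time_s: 16.93
tcp_pos: [487.0, -164.8, 191.1]
ee_rot: [[0.001, 1.0, -0.003], [1.0, -0.001, 0.002], [0.002, -0.003, -1.0]]
ft_force: [-0.1, 0.2, -5.4]
opening: 0.674
gripper_force: 66.4
time_s: 17.6
tcp_pos: [488.3, -94.9, 193.1]
ee_rot: [[0.001, 1.0, -0.0], [1.0, -0.001, -0.0], [-0.0, -0.0, -1.0]]
ft_force: [0.0, -0.1, -5.2]
opening: 0.674
gripper_force: 66.4
18.0 F [ 0.17  0.01 -5.69] [0.5  0.48 0.24] eff [ 8.000e-02 -3.874e+01 -3.627e+01  1.000e-02  1.000e-02 -0.000e+00] tcp [488.3 -94.5 193.3] open 0.671 66.43827214837074
[256.63783023 213.46632808]
[257.13470521 196.27798302]
[ 0.14196043 -0.04348119  0.01762478 -0.01581451  0.01945929  0.01259148] 0.6761279485210182 66.4398816972971
```

View pics/c3.png

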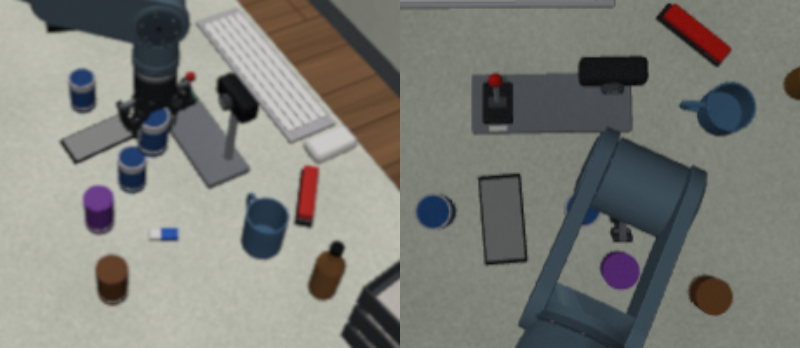

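The held tin appears at full-image (258,206), against a predicted (257,205), and hangs upright in front of the lens. The other two tins are standing in place, the toggle is on, and the bystanders haven't moved.

```bash
python3 -c "
from workcell import robot
print(robot.job_done())"
```

```text
the job is handed in; nothing more can be done
None
```

The job is handed in (the hand-in returned no verdict): the toggle is on, and the heaviest tin (the right-hand one, about 610 g against about 225 g and 210 g) is held upright about 15 cm in front of the lens, with the other two back in their places.

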